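Load the label cassette into the price-label printer

TASK

Take the thicker of the two upright label cassettes and push it down into the printer's open bay, past the sprung ball, until it clicks in and stands firmly on the floor of the bay; then let go. Press gently, just hard enough to get it past the ball and feel the floor, and leave the thin cassette, the jars and the salt shaker where they stand.

Things in the scene. Friction and masses are not known exactly. Their poses are not given: they have to be found in the camera images.
- cassette: Thicker label cassette: upright white block, 40 (x) x 24 (y) x 102 mm tall, 120 g. Origin: centre of its foot, z up. Grip across y near the top. Lowest 7 mm taper in by 4 mm at each x end, 2 mm at each y side. A groove 4 mm deep crosses both narrow (x) ends 24 to 36 mm above the foot: it fits either way round. Pressing it over about 25 N does damage.
- slim_cassette: The thin cassette, to be left alone: same look, 40 x 15 x 102 mm; origin at the centre of its foot, z up. The two cassettes may have swapped places.
- printer: White label printer, fixed; top of the grey bay rim 72 mm above the table. Origin on the table under the bay's centre, z up, x from the front (label outlet, robot's side) to the back. Reaches 50 mm to -x, 40 to +x, 28 either way in y. The bay's floor (a seat with a firm rubber pad, 2 mm of give) is set 10 to 34 mm above the table: it differs every time, is not reported and can only be felt.
- bay_mouth (a point): Centre of the bay's mouth at rim height, 72 mm above the table; axes as the printer's. The bay is an upright shaft open at the top, 42 mm along x by 27 mm along y, mouth chamfered 4 mm. Pushing the cassette past the ball takes about 4 to 9 N; then the push drops until the foot meets the floor. When home the cassette's top stands 40 to 64 mm above the rim.
- ball (a joint): Sprung steel ball, 10 mm across, in the bay's front (-x) wall, 28.5 mm above the bay's floor: how far it is pushed back, m. 0 = fully out (4.5 mm proud of the wall); 0.002 to 0.004 while the cassette's flat end holds it back; 0 to 0.001 once sprung into the groove. Spring 4 N at 0, plus 0.7 N per mm.
- jam_jar: Jam jar with pale lid, 62 mm wide, 99 mm tall, loose, bystander at the back; origin at the centre of its underside.
- honey_jar: Jar with red lid, 62 mm wide, 86 mm tall, loose, bystander at the back; origin at the centre of its underside.
- salt_shaker: Salt shaker, 44 mm wide, 90 mm tall, loose, bystander at the back; origin at the centre of its underside.
Mind the look-alikes: they are no part of the job. Leave any orange look-alike of the cassette alone.

How it is judged:
By the outcome, as a careful person would: the job done as asked, in the order asked, and still so for the second after the job is handed in, with the robot touching nothing.
It also fails if it takes over 46 s, if anything falls off the work surface, if the arm or the gripper's body presses on something with over 40 N, if the wrist force passes 120 N, or if a joint passes its speed limit or range.

ROBOT

A 6-joint arm with a two-finger parallel gripper is mounted at the origin on a cart in front of the work surface, level with it; the furniture and walls round the work are solid. World frame = base frame: x ahead of the robot, y to its left, z up, the work surface at z = 0. Lengths are in m, angles in rad, forces in N, time in s.
With the tool pointing down it reaches from about 0.35 to 0.8 m from the base axis. Payload 7.3 kg.
Tool frame: the origin (TCP) lies between the finger pads; the fingertips stand 25 mm ahead of it and the grasp point (between the pads) lies 6 mm ahead of it (r.tip_extent is the distance from the TCP to the fingertips, in m); z points along the fingers, y is the direction in which the jaws open and shut (so a half turn about z gives the same grasp; the last joint's range is limited). The gripper opens to 85 mm and grips with 20 to 120 N. Pads are 22 mm wide; open, the fingers measure 114 mm over their backs; the gripper's body (76 mm by 85 mm) begins 54 mm behind the grasp point. The pads swing forward as they close: fully open they stand 13 mm farther back than shut.
Start: joints at [-1.269, 0.342, 1.524, -0, 1.275, -0.146], TCP at [0.227, -0.473, 0.256] pointing down, gripper open.
Joint ranges: [-2.53, 2.53], [-0.77, 2.02], [0.04, 2.7], [-1, 4.14], [0.28, 2.66], [-3.11, 3.11]. Speed limits (rad/s): [2.57, 2.57, 3.14, 3.14, 3.14, 3.14].

INTERFACE

Orientations are given as a unit quaternion [x, y, z, w].
In Python, from workcell import r, command_gripper, optics gives the robot as it stands. The module is installed in compiled form; this text tells all that it offers. Calls block until the motion is done:
- r.reach(position, orientation): joint-space move of the TCP to a pose.
- r.move_straight(position, orientation=None, speed=0.15, max_force=None): straight line of the TCP; orientation=None keeps the orientation; speed is the mean speed in m/s. With max_force (N) it stops when the force on the tool has changed by that much, and returns True; else False.
- r.movej(angles): joint-space move.
- command_gripper(opening, force=None): finger opening in m; force is the grip in N (None keeps the last); returns when the fingers have stopped.
- r.hold(seconds).
- r.solve_ik(position, orientation): joint angles nearest the present ones, or None.
- r.read_state(): the state.
- optics.get_image(name): name is "side" or "top" or "wrist"; returns (picture, depth): 384x512x3 uint8, red, green, blue; 384x512 float32, m along the optical axis (not along the pixel's ray), 0 where there is no reading.
- optics.camera_model(name): a dict with "K" (3x3 intrinsics, pixels), "R" (3x3) and "t" (3): a world point X has camera coordinates R X + t; the wrist camera has in their place "tool_from_camera" (4x4, takes a point from camera to tool coordinates, whose origin is the TCP and whose axes are the flange's). Camera axes: x right, y down, z forward; pixel columns grow to the right and rows downward; lengths in m; the calibration is good to about 2 mm. A picture is of the moment at which its call begins: read the wrist's pose just before it. camera_model takes no time and is no camera call.
A pose or a line that the arm cannot do raises r.PlanningError and nothing moves.
- r.finish_job(): hands the job in, once; it reports no verdict.
The state is a dict: "time_s": time; "joint_positions": joint angles; "dq": joint speeds; "tau": joint torques, N m; "eef_pos": TCP position; "eef_rot": TCP orientation; "contact_force": force on the tool from outside, world axes, zero at the start; "torque": the same for the moment, N m; "grip_width": finger opening in m.
Only numpy, scipy, OpenCV 4.12 (cv2) and the standard library are available. Lean on these libraries where they do the work, as an engineer would, in place of code of your own. Each camera call takes 0.05 s, during which the arm holds its last target.

## Working session

There is one attempt and no reset: what is moved stays moved. The work goes in short steps, each a Python script; the robot and the scene stay as the last script left them, time stands still between calls to the robot, and variables do not carry over. Pictures are saved under pics/ and viewed, and the job is handed in when it is done.

```bash
mkdir -p pics; cat > h.py <<'E'
import numpy as np, cv2
from workcell import r, command_gripper, optics
from scipy.spatial.transform import Rotation as Rn
def world(name,depth,cm=None,pose=None):
    cm=cm or optics.camera_model(name); K=np.array(cm["K"]); h,w=depth.shape
    u,v=np.meshgrid(np.arange(w),np.arange(h))
    P=np.stack([(u-K[0,2])*depth/K[0,0],(v-K[1,2])*depth/K[1,1],depth],-1)
    if "R" in cm: return (P-np.array(cm["t"]))@np.array(cm["R"])
    T=np.array(cm["tool_from_camera"]); P=P@T[:3,:3].T+T[:3,3]
    return P@Rn.from_quat(pose[1]).as_matrix().T+pose[0]
E
python3 - <<'E'
from h import *
for n in ("side","top"):
    im,d=optics.get_image(n); cv2.imwrite(f"pics/{n}0.png",im[...,::-1]); np.savez(f"{n}0.npz",im=im,d=d)
    cm=optics.camera_model(n); print(n,np.round(cm["K"],1).tolist(),np.round(cm["R"],3).tolist(),np.round(cm["t"],3))
s=r.read_state();print(s["time_s"],s["eef_rot"],s["eef_pos"],s["contact_force"],s["grip_width"])
E
```

```text
side [[432.1, 0.0, 257.3], [0.0, 432.1, 187.0], [0.0, 0.0, 1.0]] [[-0.817, -0.576, 0.013], [-0.368, 0.505, -0.78], [0.443, -0.643, -0.625]] [0.618 0.253 0.666]
top [[485.0, 0.0, 261.2], [0.0, 485.0, 198.5], [0.0, 0.0, 1.0]] [[-0.004, -1.0, 0.008], [-0.987, 0.003, -0.159], [0.159, -0.009, -0.987]] [0.126 0.667 0.811]
0.1 [ 9.75035879e-01  2.22046387e-01 -5.19929142e-05 -6.58701993e-04] [ 0.22724594 -0.47292833  0.25570623] [-0.33902118 -0.55188251  0.2096798 ] 0.08501216460922909
```

View pics/side0.png

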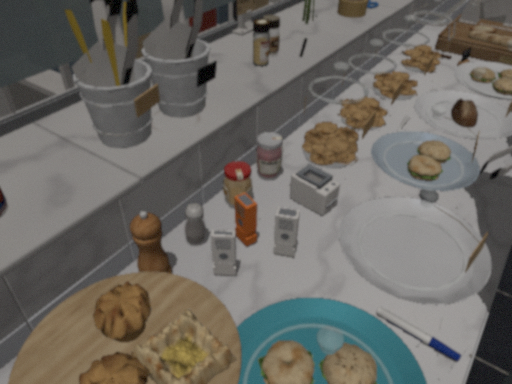

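View pics/top0.png

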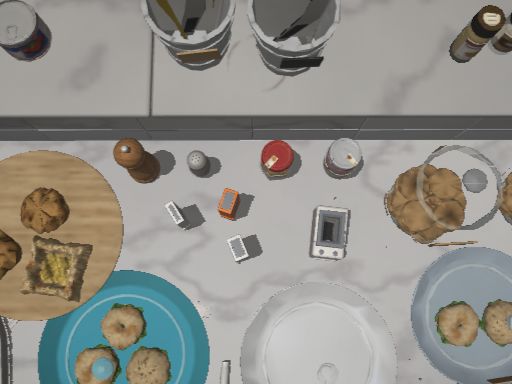

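Candidates in the top view are a white block at (175,213), a white block at (237,248), and an orange look-alike at (229,203), which I leave alone. The printer is at (330,232). Next I'll measure both white blocks and the bay.

```bash
python3 - <<'E'
from h import *
z=np.load("top0.npz");P=world("top",z["d"]);im=z["im"]
tiles=[]
for (u,v) in ((175,213),(237,248),(229,203),(330,232)):
    tiles.append(cv2.resize(im[v-35:v+35,u-35:u+35],(300,300),interpolation=cv2.INTER_CUBIC))
cv2.imwrite("pics/crop0.png",np.vstack([np.hstack(tiles[:2]),np.hstack(tiles[2:])])[...,::-1])
print("table z",np.median(P[240:260,180:200,2]), P[300,260])
for nm,(u0,v0,u1,v1),zl,zh in (("A",(155,190,200,235),.09,.115),("B",(215,228,260,270),.09,.115),("O",(212,183,245,222),.09,.115),("pr",(300,195,360,270),.062,.085)):
    Q=P[v0:v1,u0:u1].reshape(-1,3); zz=Q[:,2]; Q=Q[(zz>zl)&(zz<zh)]
    rc=cv2.minAreaRect((Q[:,:2]*1000).astype(np.float32)); print(nm,len(Q),np.round(rc[0],1),np.round(rc[1],1),round(rc[2],1),"z",np.median(Q[:,2]).round(4))
z=np.load("side0.npz");P=world("side",z["d"]);im=z["im"]
cv2.imwrite("pics/crop1.png",cv2.resize(im[160:290,190:350],(800,650))[...,::-1][:600])
for nm,(u0,v0,u1,v1),zl,zh in (("A",(205,225,240,280),.02,.115),("B",(270,200,303,260),.02,.115),("pr",(288,160,342,215),.062,.085)):
    Q=P[v0:v1,u0:u1].reshape(-1,3); zz=Q[:,2]
    for a,b in ((zl,zh),(.096,.112)):
        q=Q[(zz>a)&(zz<b)]
        if len(q)<4: continue
        rc=cv2.minAreaRect((q[:,:2]*1000).astype(np.float32)); print("side",nm,len(q),np.round(rc[0],1),np.round(rc[1],1),round(rc[2],1),"z",np.median(q[:,2]).round(4))
E
```

```text
table z -0.0006747629907929314 [ 4.87923326e-01  1.25918383e-01 -2.78504946e-04]
A 232 [636.7 269.3] [40.2 16.1] 32.6 z 0.1014
B 364 [578.  163.5] [40.2 25. ] 22.1 z 0.1017
O 360 [656.7 179.7] [24.6 40.4] 71.4 z 0.1017
pr 932 [609.2   3.2] [55.5 85.7] 83.2 z 0.0692
side A 988 [669.8 241.7] [ 64.4 103.8] 32.9 z 0.0682
side A 205 [636.4 271. ] [40.  17.3] 29.6 z 0.1011
side B 954 [577.5 165.2] [40.2 27.1] 22.8 z 0.0734
side B 249 [577.9 164.3] [40.3 25.3] 24.9 z 0.1011
side pr 488 [608.3   6.7] [55.  85.3] 83.1 z 0.0684
side pr 65 [569.9 156.7] [19.5 17.9] 31.3 z 0.1013
```

```bash
ls pics
```

```text
crop0.png
crop1.png
side0.png
top0.png
```

View pics/crop0.png

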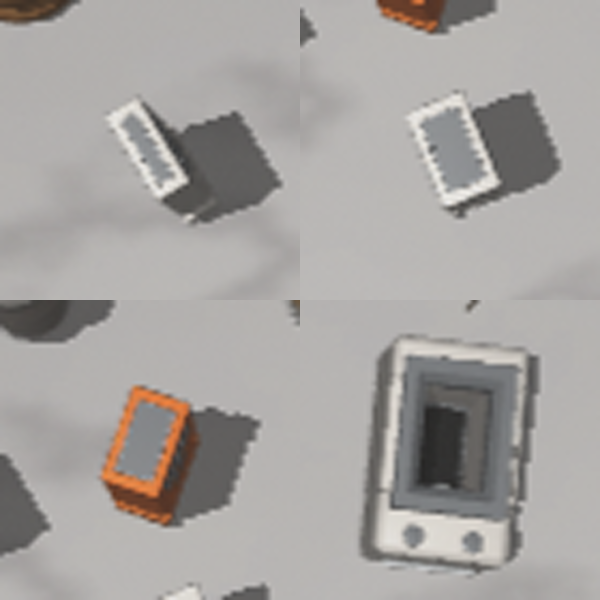

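View pics/crop1.png

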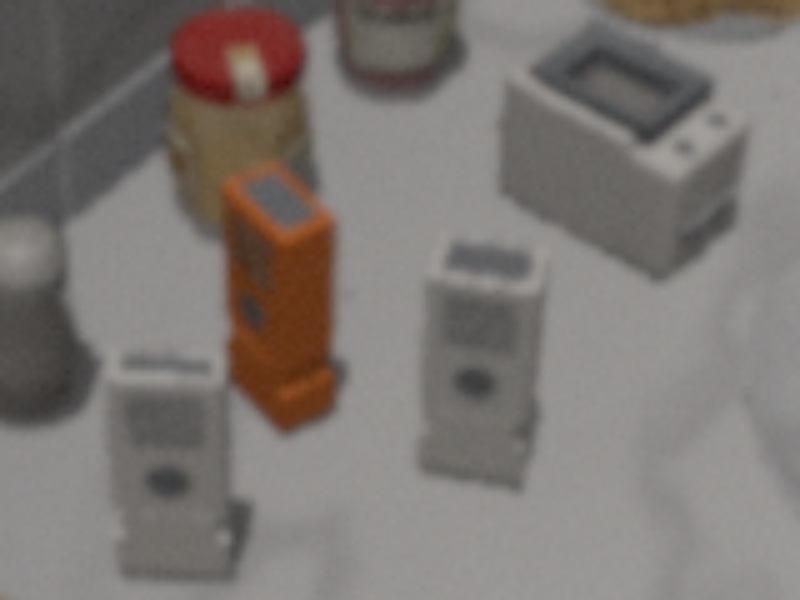

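B, the white block at top-view pixel (237,248), measures 40.2 x 25 mm, so it is the thick one. A at (175,213) is 40 x 16 mm, the thin one, and O is the orange decoy. Next, close looks with the wrist camera at the bay and then the cassette on the way past.

```bash
cat >> h.py <<'E'
def quat(yaw): # tool down, tool y axis along yaw(deg)+90 ; tool x along... 
    y=np.array([np.cos(np.radians(yaw+90)),np.sin(np.radians(yaw+90)),0]); z=np.array([0,0,-1.])
    return Rn.from_matrix(np.stack([np.cross(y,z),y,z],1)).as_quat()
def st(tag=""):
    s=r.read_state(); print(tag,"t%.2f"%s["time_s"],"p",np.round(s["eef_pos"],4),"F",np.round(s["contact_force"],2),"M",np.round(s["torque"],2),"w%.4f"%s["grip_width"]); return s
def wshot(name):
    s=r.read_state(); im,d=optics.get_image("wrist"); cv2.imwrite(f"pics/{name}.png",im[...,::-1])
    P=world("wrist",d,pose=(np.array(s["eef_pos"]),s["eef_rot"])); np.savez(name+".npz",im=im,P=P); return im,P
E
python3 - <<'E'
from h import *
cm=optics.camera_model("wrist");print(np.round(cm["K"],1).tolist(),np.round(cm["tool_from_camera"],3).tolist(), r.tip_extent)
s=r.read_state()
T=np.array(cm["tool_from_camera"])
for yaw in (-6.8,173.2,22.1,202.1):
  q=quat(yaw); Rm=Rn.from_quat(q).as_matrix()
  for tgt in ([.6142,.0026,.072],[.578,.1635,.102]):
    # TCP so that optical axis passes through target at TCP height z=.27
    o=Rm@T[:3,3]; a=Rm@T[:3,2]; zt=.27; k=(zt+o[2]-tgt[2])/-a[2]
    p=np.array(tgt)-o-a*k; p[2]=zt
    j=r.solve_ik(p,q); j2=r.solve_ik([tgt[0],tgt[1],.25],q)
    print(yaw,np.round(p,3),None if j is None else np.round(j,2),None if j2 is None else np.round(j2,2))
E
```

```text
[[315.4, 0.0, 260.2], [0.0, 315.4, 195.3], [0.0, 0.0, 1.0]] [[0.0, -0.965, -0.261, 0.066], [1.0, -0.0, 0.0, -0.001], [-0.0, -0.261, 0.965, -0.118], [0.0, 0.0, 0.0, 1.0]] 0.025
-6.8 [0.595 0.005 0.27 ] [-0.12  0.46  1.3  -0.    1.38 -1.57] [-0.12  0.51  1.27 -0.    1.36 -1.57]
-6.8 [0.567 0.165 0.27 ] [ 0.15  0.45  1.31 -0.    1.38 -1.3 ] [ 0.15  0.49  1.31 -0.    1.34 -1.3 ]
173.2 [ 0.633 -0.     0.27 ] [-0.12  0.54  1.17 -0.    1.43  1.57] [-0.12  0.51  1.27 -0.    1.36  1.57]
173.2 [0.589 0.162 0.27 ] [ 0.14  0.49  1.25 -0.    1.4   1.83] [ 0.15  0.49  1.31 -0.    1.34  1.84]
22.1 [ 0.596 -0.004  0.27 ] [-0.14  0.47  1.29 -0.    1.38 -2.09] [-0.12  0.51  1.27 -0.    1.36 -2.08]
22.1 [0.568 0.16  0.27 ] [ 0.14  0.45  1.31 -0.    1.37 -1.81] [ 0.15  0.49  1.31 -0.    1.34 -1.81]
202.1 [0.632 0.009 0.27 ] [-0.11  0.54  1.18 -0.    1.43  1.08] [-0.12  0.51  1.27 -0.    1.36  1.06]
202.1 [0.588 0.167 0.27 ] [ 0.15  0.5   1.24 -0.    1.4   1.34] [ 0.15  0.49  1.31 -0.    1.34  1.33]
```

```bash
python3 - <<'E'
from h import *
T=np.array(optics.camera_model("wrist")["tool_from_camera"])
def look(tgt,yaw,zt):
    q=quat(yaw); Rm=Rn.from_quat(q).as_matrix(); o=Rm@T[:3,3]; a=Rm@T[:3,2]; k=(zt+o[2]-tgt[2])/-a[2]
    p=np.array(tgt)-o-a*k; p[2]=zt; r.reach(p,q)
look([.614,.0026,.072],-6.8,.20); st(); wshot("w1")
look([.578,.1635,.102],22.1,.23); st(); wshot("w2")
E
```

```text
t2.30 p [0.6138 0.0021 0.2001] F [-0.47 -0.24  0.23] M [-0.    0.   -0.01] w0.0854
 t3.06 p [0.5778 0.1632 0.23  ] F [ 1.45 -0.73 -0.  ] M [-0.    0.05  0.01] w0.0858
```

View pics/w1.png

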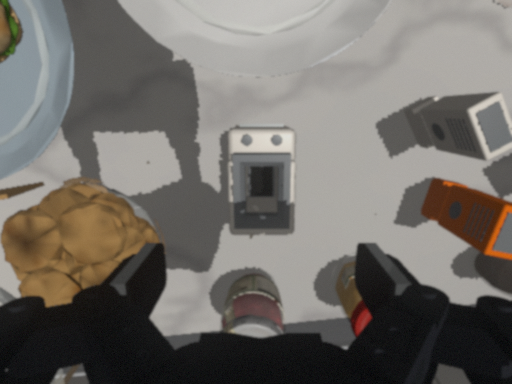

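View pics/w2.png

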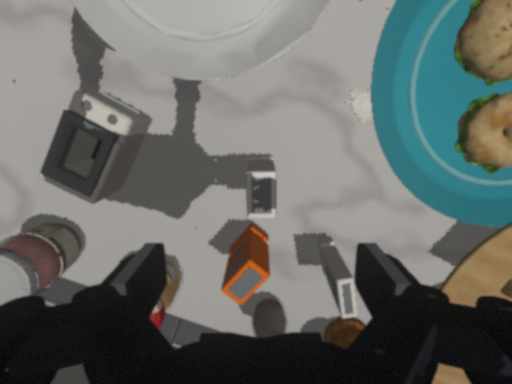

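w1 shows the printer axis-aligned with its bay at about (262,182). w2 shows the thick cassette at (261,188) with the orange one at (246,265). Now fitting both.

```bash
python3 - <<'E'
from h import *
def fit(Q):
    rc=cv2.minAreaRect((Q[:,:2]*1000).astype(np.float32)); return np.round(rc[0],1),np.round(rc[1],1),round(rc[2],1)
z=np.load("w2.npz");P=z["P"]; Q=P[140:235,230:292].reshape(-1,3)
print("table",P[170,320], "top z",np.median(Q[(Q[:,2]>.095),2]))
for a,b in ((.094,.112),(.097,.107)): print("B",fit(Q[(Q[:,2]>a)&(Q[:,2]<b)]))
for yaw in (22.1,):
  pass
z=np.load("w1.npz");P=z["P"]; im=z["im"]; Q=P[100:250,215:310].reshape(-1,3)
print("table",P[170,340])
for a,b in ((.055,.08),(.062,.08),(.069,.08)): print("pr",fit(Q[(Q[:,2]>a)&(Q[:,2]<b)]),np.median(Q[(Q[:,2]>a)&(Q[:,2]<b),2]))
# in printer frame about guess
for yaw in (-6.8,):
    c,s=np.cos(np.radians(yaw)),np.sin(np.radians(yaw)); d=(Q[:,:2]-[.6142,.0026])*1000
    X=d@[c,s];Y=d@[-s,c];Z=Q[:,2]*1000
    for y0 in (-6,0,6):
        m=abs(Y-y0)<.8; o=np.argsort(X[m]); print("y",y0,[(round(float(a)),round(float(b))) for a,b in zip(X[m][o],Z[m][o])][::2])
    for x0 in (-8,0,10):
        m=abs(X-x0)<.8; o=np.argsort(Y[m]); print("x",x0,[(round(float(a)),round(float(b))) for a,b in zip(Y[m][o],Z[m][o])])
cv2.imwrite("pics/w1c.png",cv2.resize(im[115:245,205:315],(508,600),interpolation=cv2.INTER_CUBIC)[...,::-1])
E
```

```text
table [0.55156015 0.22490679 0.00084537] top z 0.10280530322534812
B (array([578.1, 164.4]), array([40.2, 24.4]), 22.8)
B (array([578.1, 164.8]), array([39.9, 23.9]), 22.6)
table [ 0.61723308  0.08469039 -0.00095295]
pr (array([606.7,   4.8]), array([56. , 88.6]), 83.2) 0.0673899446634107
pr (array([608.4,   4.5]), array([55.9, 85. ]), 83.3) 0.07073941465630522
pr (array([614. ,   4.3]), array([46.8, 65.6]), 83.2) 0.07219314896497993
y -6 [(-76, -1), (-74, -1), (-72, 1), (-70, 0), (-68, -1), (-66, 0), (-64, 1), (-62, 1), (-61, 0), (-59, 2), (-57, -1), (-55, 0), (-54, 27), (-53, 28), (-52, 28), (-52, 39), (-52, 53), (-51, 59), (-51, 61), (-50, 62), (-49, 61), (-48, 62), (-48, 61), (-47, 62), (-46, 62), (-45, 61), (-44, 62), (-44, 62), (-43, 63), (-42, 63), (-41, 62), (-41, 63), (-40, 62), (-39, 63), (-38, 62), (-37, 62), (-37, 62), (-36, 61), (-35, 63), (-34, 63), (-33, 62), (-33, 72), (-33, 65), (-32, 73), (-32, 73), (-31, 73), (-30, 73), (-29, 73), (-28, 73), (-28, 72), (-27, 74), (-26, 73), (-25, 71), (-24, 70), (-14, 17), (-12, 16), (-10, 18), (-8, 16), (-6, 17), (-4, 17), (-2, 16
[... 7207 characters left out ...]
-1, 17), (0, 17), (1, 16), (2, 17), (3, 17), (4, 17), (5, 16), (6, 16), (6, 15), (7, 16), (7, 15), (8, 16), (9, 17), (10, 17), (11, 15), (12, 17), (13, 14), (13, 12), (14, 13), (15, 69), (15, 51), (15, 12), (15, 68), (15, 33), (15, 11), (15, 33), (15, 51), (16, 69), (16, 69), (16, 70), (17, 72), (17, 72), (18, 72), (18, 71), (19, 74), (19, 72), (19, 71), (19, 73), (19, 72), (20, 73), (20, 72), (21, 72), (21, 72), (22, 73), (22, 73), (22, 72), (23, 73), (23, 72), (24, 73), (24, 72), (25, 66), (26, 65), (27, 66), (27, 65), (28, 64), (28, 65), (37, 1), (38, 0), (39, 1), (39, 0), (40, 0), (41, 0), (42, 1), (43, 1), (44, 1), (44, 1), (45, 0), (47, -1), (47, 0), (48, 1), (49, 0), (49, 1), (50, 1)]
```

View pics/w1c.png

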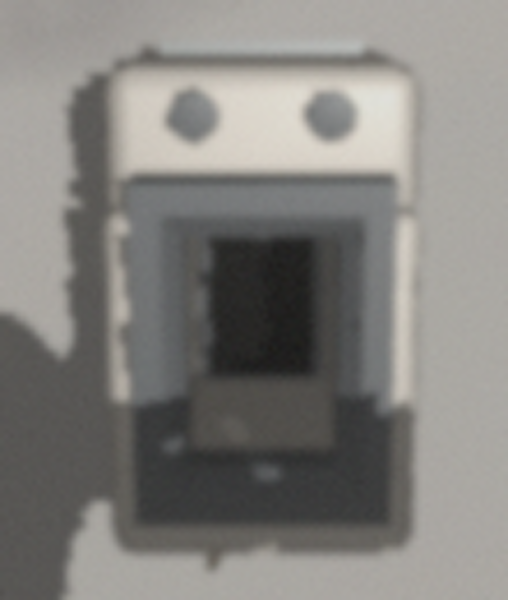

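The wrist camera puts the bay centre at about (612.6, 4.2) mm with x axis at -6.8°. The top view gives (614, 2.6) and the side view (613, 6), so all agree within calibration. The cassette is at (578.1, 164.5) mm, yaw 22.5°, 40 x 24 mm, top at 102 mm, as specified. Grasping it.

```bash
python3 - <<'E'
from h import *
q=quat(22.5)
r.reach([.5781,.1645,.15],q); st()
print(r.move_straight([.5781,.1645,.095],speed=.08,max_force=10)); st("down")
command_gripper(0.0,force=45); st("closed")
print(r.move_straight([.5781,.1645,.215],speed=.1)); st("up")
wshot("w3")
im,d=optics.get_image("side"); cv2.imwrite("pics/side1.png",im[...,::-1]); np.savez("side1.npz",im=im,d=d)
E
```

```text
t3.52 p [0.5784 0.1632 0.1498] F [-0.15 -0.18  1.29] M [ 0.   -0.08 -0.05] w0.0854
False
down t4.37 p [0.5785 0.1646 0.0955] F [-0.15 -0.44 -0.8 ] M [-0.05 -0.02 -0.05] w0.0854
closed t4.95 p [0.5783 0.1645 0.0953] F [-0.48 -0.09  2.27] M [-0.01 -0.   -0.02] w0.0232
False
up t6.30 p [0.5777 0.1645 0.2142] F [-0.17 -0.47 -1.21] M [ 0.02  0.04 -0.05] w0.0232
```

View pics/w3.png

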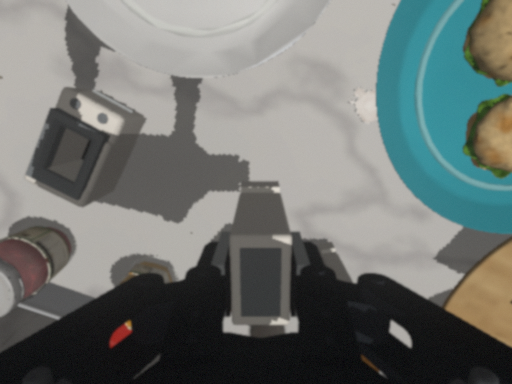

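View pics/side1.png

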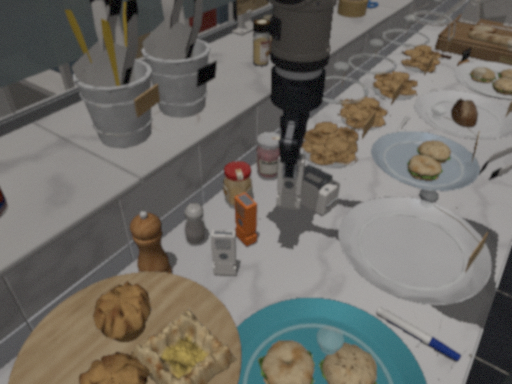

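The cassette is held, with its top at (261,280) in w3, and it is lifted clear in the side view at (290,185). The thin and orange ones are unmoved at (223,252) and (246,218). Checking the cassette's pose in the hand.

```bash
python3 - <<'E'
from h import *
z=np.load("w3.npz");P=z["P"]
s=r.read_state(); p=np.array(s["eef_pos"]);R=Rn.from_quat(s["eef_rot"]).as_matrix()
Q=((P[175:340,220:305].reshape(-1,3)-p)@R)*1000   # tool coords
m=(Q[:,2]>-14)&(Q[:,2]<-1)&(abs(Q[:,1])<20)&(abs(Q[:,0])<30)
rc=cv2.minAreaRect(Q[m][:,:2].astype(np.float32)); print("top in tool",rc,np.median(Q[m][:,2]),m.sum())
T=Q[m]; c=np.linalg.lstsq(np.c_[T[:,:2],np.ones(len(T))],T[:,2],rcond=None)[0]; print("top slopes deg",np.degrees(c[:2]))
for a in range(0,95,10):
    k=(Q[:,2]>a-3)&(Q[:,2]<a+3)&(abs(Q[:,1])<9)&(Q[:,0]>10)
    if k.sum()>3: print(a,np.median(Q[k][:,0]).round(1),k.sum())
E
```

```text
top in tool ((0.22179031372070312, 1.3807392120361328), (33.73414993286133, 40.27407455444336), 89.59579467773438) -7.5648029454413 6701
top slopes deg [1.94716283 0.11205026]
0 19.8 248
10 19.8 190
20 19.8 165
30 19.9 138
40 19.9 116
50 19.9 90
70 18.4 186
80 19.9 55
90 19.8 18
```

The cassette is upright and centred, with its face at +19.8 mm in tool x at all heights and its foot 94.5 mm ahead of the TCP. Moving over the bay and starting a slow, force-guarded descent.

```bash
python3 - <<'E'
from h import *
q=quat(-6.8); c=np.array([.6126,.0042])
r.move_straight([c[0],c[1],.21],q,speed=.15); st("above")
r.move_straight([c[0],c[1],.1745],speed=.08,max_force=8); r.hold(.3); st("foot8mm over rim")
im,d=optics.get_image("side"); cv2.imwrite("pics/side2.png",np.hstack([cv2.resize(im[90:230,230:400],(800,600))])[...,::-1])
im,P=wshot("w4")
E
```

```text
above t7.64 p [0.6125 0.0051 0.21  ] F [ 0.25 -0.11 -1.76] M [-0.02 -0.03  0.  ] w0.0239
foot8mm over rim t8.53 p [0.6128 0.0042 0.175 ] F [ 0.62 -0.02 -0.65] M [-0.04  0.   -0.01] w0.0236
```

View pics/side2.png

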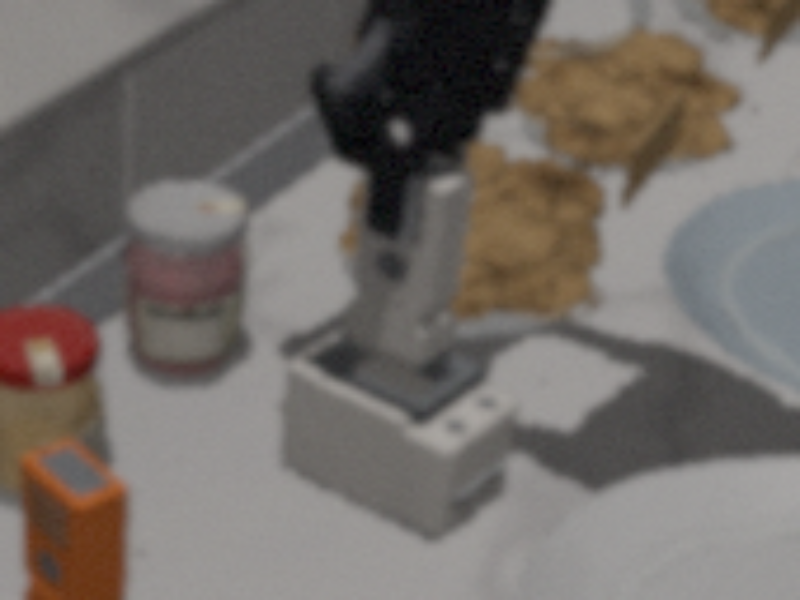

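View pics/w4.png

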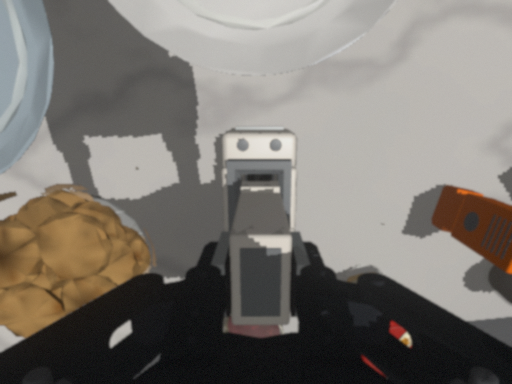

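The foot hangs 8 mm above the mouth, and the foot (columns 240–283) is centred on the rim (228–293) to about 1 px. Descending with feel.

```bash
cat > desc.py <<'E'
from h import *
def descend(zt,lim,xy,step=.003,speed=.03,yaw=-6.8,fstop=9):
    c,s=np.cos(np.radians(yaw)),np.sin(np.radians(yaw)); ex=np.array([c,s]);ey=np.array([-s,c]); xy=np.array(xy,float)
    z=r.read_state()["eef_pos"][2]
    while z>zt+1e-6:
        z=max(z-step,zt); hit=r.move_straight([xy[0],xy[1],z],speed=speed,max_force=lim)
        S=r.read_state(); F=np.array(S["contact_force"]); fx,fy=F[:2]@ex,F[:2]@ey
        print("t%.2f z_cmd %.1f z %.1f off %s Fx %.1f Fy %.1f Fz %.1f M %s %s"%(S["time_s"],z*1e3,S["eef_pos"][2]*1e3,np.round((S["eef_pos"][:2]-xy)*1e3,1),fx,fy,F[2],np.round(S["torque"],2),hit))
        if hit or F[2]>fstop: break
        if abs(fy)>3: xy=xy+ey*np.sign(fy)*.0004
        if abs(fx)>8: xy=xy+ex*np.sign(fx)*.0004
    print("xy",xy)
E
python3 - <<'E'
from desc import *
descend(.135,8,[.6126,.0042])
E
```

```text
t8.88 z_cmd 171.8 z 171.4 off [-0.2  0. ] Fx -1.5 Fy 0.0 Fz -2.6 M [-0.02 -0.   -0.01] False
t9.13 z_cmd 168.8 z 168.4 off [-0.1  0. ] Fx -0.2 Fy 0.2 Fz -0.7 M [ 0.   -0.02 -0.02] False
t9.38 z_cmd 165.8 z 165.5 off [-0.2  0. ] Fx -0.2 Fy 0.1 Fz -0.6 M [-0.08  0.03 -0.04] False
t9.63 z_cmd 162.8 z 162.5 off [-0.1  0. ] Fx -0.4 Fy -0.1 Fz -1.5 M [-0.01 -0.04 -0.07] False
t9.88 z_cmd 159.8 z 159.5 off [-0.2  0. ] Fx -1.0 Fy -0.4 Fz -0.6 M [-0.01  0.    0.05] False
t10.13 z_cmd 156.8 z 156.5 off [-0.1  0. ] Fx 0.6 Fy -0.2 Fz -1.4 M [-0.02 -0.05  0.03] False
t10.38 z_cmd 153.8 z 153.5 off [-0.2  0. ] Fx -0.2 Fy 1.1 Fz -0.5 M [0.03 0.   0.01] False
t10.63 z_cmd 150.8 z 150.5 off [-0.2  0. ] Fx 0.6 Fy -0.3 Fz -1.6 M [ 0.03  0.02 -0.03] False
t10.88 z_cmd 147.8 z 147.5 off [-0.1  0. ] Fx 0.9 Fy -0.5 Fz -1.9 M [-0.01  0.03  0.  ] False
t11.13 z_cmd 144.8 z 144.5 off [-0.1  0. ] Fx 0.5 Fy -0.4 Fz -0.7 M [ 0.05  0.03 -0.02] False
t11.38 z_cmd 141.8 z 141.5 off [-0.2  0. ] Fx -0.1 Fy -0.3 Fz -0.9 M [ 0.   -0.03 -0.03] False
t11.63 z_cmd 138.8 z 138.8 off [ 0.2 -0.1] Fx 0.2 Fy -0.2 Fz -1.2 M [ 0.03 -0.21 -0.  ] False
t11.88 z_cmd 135.8 z 136.0 off [ 0.6 -0.1] Fx 3.5 Fy 0.4 Fz -0.8 M [-0.03 -0.66  0.04] False
t12.13 z_cmd 135.0 z 135.4 off [ 0.5 -0.1] Fx 2.8 Fy -0.4 Fz 1.4 M [-0.08 -0.78  0.07] False
xy [0.6126 0.0042]
```

```bash
python3 - <<'E'
from desc import *
descend(.116,13,[.6126,.0042],step=.002,speed=.025,fstop=13)
E
```

```text
t12.38 z_cmd 133.4 z 133.3 off [ 0.4 -0.1] Fx 5.7 Fy 0.2 Fz -0.5 M [-0.11 -1.19  0.02] False
t12.63 z_cmd 131.4 z 130.9 off [ 0.1 -0. ] Fx 5.4 Fy -0.3 Fz -3.2 M [-0.16 -1.34  0.03] False
t12.88 z_cmd 129.4 z 128.9 off [ 0.1 -0. ] Fx 5.4 Fy -0.5 Fz -3.1 M [-0.17 -1.33  0.03] False
t13.13 z_cmd 127.4 z 126.9 off [ 0.1 -0. ] Fx 6.2 Fy -0.3 Fz -3.3 M [-0.14 -1.29  0.01] False
t13.38 z_cmd 125.4 z 124.9 off [ 0. -0.] Fx 5.6 Fy -0.7 Fz -2.6 M [-0.16 -1.33  0.01] False
t13.63 z_cmd 123.4 z 122.9 off [ 0. -0.] Fx 5.2 Fy -0.2 Fz -2.7 M [-0.18 -1.28 -0.02] False
t13.88 z_cmd 121.4 z 120.9 off [ 0. -0.] Fx 4.8 Fy -0.0 Fz -1.6 M [-0.11 -1.3  -0.02] False
t14.13 z_cmd 119.4 z 118.9 off [ 0.1 -0.1] Fx 5.5 Fy 1.2 Fz -2.4 M [-0.12 -1.25  0.03] False
t14.38 z_cmd 117.4 z 116.8 off [ 0. -0.] Fx 5.6 Fy -0.4 Fz -3.4 M [-0.15 -1.27  0.03] False
t14.63 z_cmd 116.0 z 115.2 off [-0.2 -0. ] Fx 5.8 Fy 0.3 Fz -2.7 M [-0.12 -1.23  0.05] False
xy [0.6126 0.0042]
```

Past the ball's nose and sliding with 5–6 N sideways from the ball. Continuing in finer steps for the click and the floor.

```bash
python3 - <<'E'
from desc import *
descend(.1035,13,[.6126,.0042],step=.0012,speed=.02,fstop=8)
E
```

```text
t14.88 z_cmd 114.0 z 112.9 off [-0.6  0.1] Fx 4.4 Fy 0.4 Fz -7.6 M [-0.14 -1.13  0.05] False
t15.13 z_cmd 112.8 z 111.7 off [-1.   0.1] Fx 3.0 Fy 0.2 Fz -10.1 M [-0.1  -0.87 -0.  ] False
t15.38 z_cmd 111.6 z 111.4 off [-0.7  0.1] Fx 1.0 Fy 0.2 Fz -6.0 M [-0.06 -0.29  0.01] False
t15.63 z_cmd 110.4 z 111.0 off [-0.1  0. ] Fx 0.2 Fy -0.9 Fz -0.9 M [0.06 0.19 0.  ] False
t15.88 z_cmd 109.2 z 110.1 off [0.1 0. ] Fx -1.5 Fy 0.1 Fz 4.2 M [ 0.07  0.55 -0.05] False
t16.13 z_cmd 108.0 z 109.5 off [0.2 0. ] Fx -4.1 Fy -0.0 Fz 8.5 M [ 0.13  0.85 -0.01] False
xy [0.6126 0.0042]
```

The ball snapped in at z≈112: the tool was pulled down 10 N and the side force fell from 5.5 to 0. Then the floor was met at z≈111. A little firmer press to confirm the seat, then relax and check.

```bash
python3 - <<'E'
from desc import *
descend(.1065,8,[.6126,.0042],step=.0008,speed=.02,fstop=12.5)
r.hold(.3); s=st("pressed")
E
```

```text
t16.38 z_cmd 108.7 z 109.9 off [0.1 0. ] Fx -2.7 Fy -0.2 Fz 6.1 M [ 0.03  0.65 -0.02] False
t16.63 z_cmd 107.9 z 109.5 off [0.2 0. ] Fx -2.6 Fy 0.6 Fz 9.4 M [ 0.1   0.8  -0.03] False
t16.88 z_cmd 107.1 z 109.1 off [0.2 0. ] Fx -4.6 Fy -0.4 Fz 11.4 M [0.1  1.01 0.  ] False
t17.13 z_cmd 106.5 z 108.8 off [0.3 0. ] Fx -4.8 Fy 0.9 Fz 13.6 M [ 0.1   1.09 -0.01] False
xy [0.6126 0.0042]
pressed t17.43 p [0.6129 0.0042 0.1088] F [-4.95 -0.46 12.96] M [ 0.15  1.1  -0.02] w0.0235
```

```bash
python3 - <<'E'
from h import *
r.move_straight([.6126,.0042,.1093],speed=.02); st("relaxed")
command_gripper(.085); r.hold(.2); st("open")
r.move_straight([.6126,.0042,.20],speed=.1); st("up")
# back off for view
T=np.array(optics.camera_model("wrist")["tool_from_camera"])
im,P=wshot("w5")
for n in("side","top"):
    im,d=optics.get_image(n); np.savez(n+"3.npz",im=im,d=d); cv2.imwrite(f"pics/{n}3.png",im[...,::-1])
E
python3 - <<'E'
from h import *
P=np.load("w5.npz")["P"]; Q=P.reshape(-1,3); d=(Q[:,:2]-[.6126,.0042])
m=(np.hypot(*d.T)<.04)&(Q[:,2]>.09)&(Q[:,2]<.15); T=Q[m]; m2=abs(T[:,2]-np.percentile(T[:,2],90))<.004; T=T[m2]
print(len(T),"top z",np.median(T[:,2]),cv2.minAreaRect((T[:,:2]*1000).astype(np.float32)))
c=np.linalg.lstsq(np.c_[T[:,:2],np.ones(len(T))],T[:,2],rcond=None)[0]; print("tilt deg",np.degrees(c[:2]))
E
```

```text
relaxed t17.73 p [0.6131 0.0042 0.1101] F [-0.31 -0.08  6.31] M [ 0.09  0.13 -0.03] w0.0234
open t18.55 p [0.6126 0.0042 0.1093] F [ 0.21  0.31 -0.88] M [-0.01  0.04  0.02] w0.0854
up t19.61 p [0.6122 0.0042 0.1992] F [ 0.29 -0.    0.59] M [ 0.03 -0.02 -0.03] w0.0849
2046 top z 0.11843192173656139 ((613.044677734375, 4.844465255737305), (23.874225616455078, 39.8499641418457), 83.60355377197266)
tilt deg [ 0.44582104 -0.16089283]
```

View pics/side3.png

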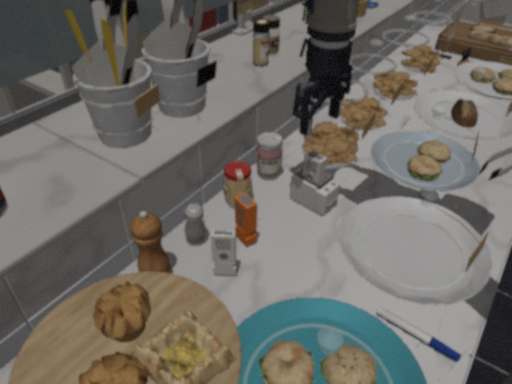

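View pics/w5.png

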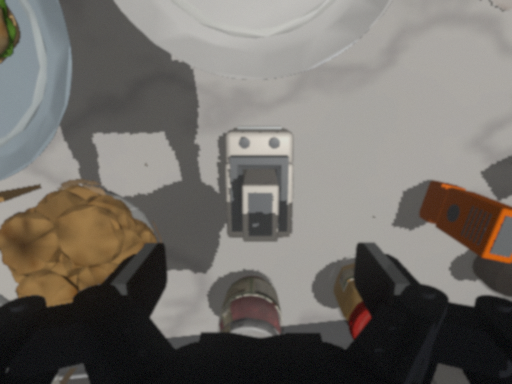

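The cassette stands level in the bay (wrist view (262,195), side view (315,170)) with its top at 118.4 mm. The gripper is clear, and the thin cassette, orange one, jars and shaker are where they were. Handing in.

```bash
python3 - <<'E'
from h import *
r.finish_job()
E
```

```text
the job is handed in; nothing more can be done
```

The thicker white cassette (measured 40 x 24 mm) is clicked into the printer bay and standing on its floor. I let go, backed the gripper off, and handed the job in with about 20 s on the robot's clock.

- **Click:** the side force from the ball rose to about 5.5 N, then fell to zero as the tool was pulled down about 10 N.
- **Floor:** the foot then met the floor, and I pressed to about 13–14 N, under the 25 N limit.
- **After release:** the cassette's top is 118.4 mm above the table, 46 mm above the rim and within the 40–64 mm range. It is level to about 0.5° and centred in the bay to under 1 mm. Its foot is at about 16.4 mm, matching the roughly 16 mm bay floor seen earlier in the wrist depth image.
- **Bystanders:** by eye in the last pictures, the thin cassette, the orange look-alike, the jars and the salt shaker had not moved.

**Disagreements:** the three camera views put the bay centre up to about 3.5 mm apart sideways. I used the wrist value, and the cassette went in with almost no side force until it reached the ball. The upward force while passing the ball read lower than the 4–9 N stated, peaking at about 1.4 N, so I judged the click by the side-force drop and the downward pull instead.

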